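# Lock the recipe stand's leg at its length mark

## Robot

A 6-joint arm with a two-finger parallel gripper is mounted at the origin on a cart in front of the work surface, level with it; the furniture and walls round the work are solid. World frame = base frame: x ahead of the robot, y to its left, z up, the work surface at z = 0. Lengths are in m, angles in rad, forces in N, time in s.
With the tool pointing down it reaches from about 0.35 to 0.975 m from the base axis. Payload 7.1 kg.
Tool frame: the origin (TCP) lies on the centre line of the jaws, within the pads' length; the fingertips stand 22 mm ahead of it and the grasp point (between the pads) lies 3 mm ahead of it; z points along the fingers, y is the line along which they close (so a half turn about z gives the same grasp; the last joint's range is limited). The gripper opens to 88 mm and grips with 3 to 60 N. Pads are 20 mm wide; open, the fingers measure 115 mm over their backs; the gripper's body (75 mm by 178 mm) begins 61 mm behind the grasp point.
Start: joints at [1.135, 0.423, 1.63, -0, 1.089, -0.019], TCP at [0.253, 0.571, 0.245] pointing down, gripper open.
Joint ranges: [-3, 3], [-0.9, 2.11], [0.09, 2.58], [-1.31, 4.45], [0.11, 2.69], [-2.54, 2.54]. Speed limits (rad/s): [2.39, 2.39, 3.01, 3.14, 3.14, 3.14].

## Interface

Orientations are given as a 3x3 rotation matrix whose columns are the frame's x, y, z axes.
In Python, from rig import ctrl, imaging, order gives the robot as it stands.
- The arm moves only by the shell command python3 -m inch 'ROWS' [FORCE]. ROWS is text: rows parted by semicolons, each of 7 numbers parted by spaces: the shift along the tool's x, y, z scaled (see below), then the turn, a rotation vector about the tool's x, y, z scaled (see below), then the opening, from 0 (shut) to 1 (fully open). In form: dx dy dz rx ry rz jaw; .... A call has 1 to 10 rows; each row is the pose to reach, as a shift and turn from the pose commanded when the call began, along the tool's axes at that moment, turning the shorter way round; what a row does not reach only later rows make up. The controller multiplies each number of a shift by 0.25 m and each number of a turn by pi rad. A row lasts 1/12 s, in which the tool goes at most 41.7 mm and 7.16 degrees, less where a joint would pass 70% of its speed; a pose out of reach is approached as far as the arm can. A call with a number of a shift or a turn outside -1 to 1 is refused whole. A call with a gripper value outside its range is refused whole. The fingers move at their own pace and stop on an object; FORCE is the grip in N (left out, the last holds). Time passes only in rows, so rows that repeat a pose let the fingers close. It gives the time, the measured TCP pose, the force, the opening and the grip force at its end, in the units of the state.
- ctrl.sense(): the state, without advancing time (a new reading comes with each control period).
- imaging.snapshot(name): name is "side" or "top"; returns a dict with "img" (384x512x3 uint8, red, green, blue), "vfov" (degrees; the focal length in pixels is half the picture's height over the tangent of half this angle, whatever the lens; pixels are square), "cx", "cy" (the principal point, pixels), "extrinsics" (4x4, takes a point from world to camera coordinates). Camera axes: x right, y down, z forward; pixel columns grow to the right and rows downward; lengths in m; the calibration is good to about 2 mm. A picture is of the moment at which its call begins. There is no depth.
- order.finish_job(): hands the job in; it is judged then, once.
The state is a dict: "time": time; "qpos": joint angles; "joint_velocities": joint speeds; "tau": joint torques, N m; "eef_pos": TCP position; "tool_rot": TCP orientation; "wrist_force": force on the tool from outside, world axes, zero at the start; "torque": the same for the moment, N m; "grip_width": opening from 0.0 (shut) to 1.0 (fully open); "grasp_force": force on a finger pad.
Only numpy, scipy, OpenCV 4.12 (cv2) and the standard library are available. Lean on these libraries where they do the work, as an engineer would, in place of code of your own. Each camera call takes 0.05 s, during which the arm holds its last target. There are 200 camera calls.

## Task

A recipe stand lies on its face on the worktop: take the salt shaker that stands in front of its sliding leg out of the way and leave it standing upright on the worktop. Then, with the red cam lever still open, take the lever by its black knob and pull the sprung leg out until the yellow pointer is over the red length mark, pause there a moment, and swing the lever fully closed (in line with the leg) while the pointer stays on the mark. Finish still gripping the knob, holding the leg at the mark with the lever closed; do not run the leg into the shaker, and leave the other crockery where it is.

Things in the scene. Friction and masses are not known exactly. Their poses are not given: they have to be found in the camera images.
- stand: Recipe stand lying face down, fixed to the worktop: a wooden board 230 x 150 x 12 mm (x -130 to +100 mm, y -75 to +75 mm in its frame) with an aluminium channel (top 34 mm above the worktop) along its middle. Origin on the worktop; its +x is the direction in which the leg slides out, +z up. A white scale strip runs along the -y side of the channel.
- leg: Sliding leg: black carriage 52 x 46 mm (top 46 mm high) on the channel, steel bar, foot, cam lever and knob. It slides out along the stand's +x, up to 140 mm from its start (fully in). A spring draws it back in with 3 to 5 N whenever it is let go, even with the lever closed. Origin at worktop level under the lever pivot, axes as the stand (60 mm inward of the stand's origin when fully in).
- leg_foot (a point): Dark steel crossbar with two rubber feet at the outer end of the leg, 18 x 120 (across) x 32 mm high; moves with the leg. This point is the middle of its top, 32 mm above the worktop, 185 mm along the stand's +x from the lever pivot, axes as the stand.
- pointer (a point): Tip of the yellow pointer on the -y side of the carriage, 38 mm above the worktop, at the same stand x as the lever pivot. It moves with the leg and is what must come over the red mark.
- length_mark: Red clip on the white scale strip, 14 mm wide along the leg's travel, fixed (its place differs from run to run). Origin 24 mm above the worktop, in the middle of its width; its axes as the stand's, so the pointer is right when its x in this frame is 0.
- lever_pivot (a point): Upright pivot of the cam lever on the middle of the carriage, 52 mm above the worktop; moves with the leg.
- cam_lever (a joint): Angle of the red cam lever in rad: 0 = closed, at its stop, along the leg with its knob on the -x (inner) side of the pivot; opens towards the stand's +y, at most 1.1; starts at 0.78 to 0.95. The knob's axis is 55 mm from the pivot: in the stand's axes at pivot + 55 mm x (-cos angle, +sin angle). Stays where it is left (stiff, about 3 N at the knob).
- knob: Round black knob, 24 mm diameter and 34 mm tall, at the lever's end; turns freely on its upright pin, so the gripper need not turn with the lever. Origin at the middle of its underside, 55.5 mm above the worktop (top at 89.5 mm). Nothing else there is higher than 60 mm.
- salt_shaker: Salt shaker with a grey cap, 44 mm diameter, 90 mm tall, about 0.1 kg, standing on the worktop in the path of the leg foot. Origin at the centre of its underside, z up.
- mug_coffee: Dark green mug, 86 x 118 x 96 mm, a bystander; origin under its middle.
- tea_glass: Clear tea glass, 77 mm diameter, 89 mm tall, a bystander; origin under its middle.
- curl_bowl: Small glass bowl of chocolate curls, 109 mm diameter, 71 mm tall, a bystander; origin under its middle.
Things that resemble listed ones, but are neither listed nor needed, are in the scene too. There is more than one size of the salt_shaker; the one meant has the size given above.

How it is judged:
On the way, in this order (a step that is already met when the one before it is completed fails the run):
1. the salt shaker has been moved off its place and stands upright on the worktop, let go (angle between salt_shaker's own z axis and vertical below 0.12 rad and height (world z) of salt_shaker between -0.006 and 0.006 m and linear speed of salt_shaker below 0.03 m/s and contact force between the fingers and salt_shaker below 0.1 N and distance of salt_shaker from where it was at the start of the episode above 0.03 m), for 0.2 s.
2. the leg is held by the knob with the pointer on the red mark, lever still open (over 0.55 rad) (x of pointer in the frame of length_mark between -0.007 and 0.007 m and contact force between the fingers and knob above 1 N and value of joint cam_lever above 0.55 rad), for 0.2 s.
3. the lever is closed (under 0.15 rad) with the pointer still on the mark and the knob still held (x of pointer in the frame of length_mark between -0.007 and 0.007 m and contact force between the fingers and knob above 1 N and value of joint cam_lever below 0.15 rad), for 0.2 s.
At the end, for the whole second after the job is handed in: The fingers still grip the knob (over 1 N); the pointer is within 7 mm of the middle of the red mark and still; the lever is closed to under 0.15 rad; the salt shaker stands upright on the worktop, at rest and untouched; mug, tea glass and bowl stand within 30 mm of where they stood (all of step 3 and linear speed of leg below 0.01 m/s and contact force between each of the arm, the fingers and salt_shaker below 0.1 N and angle between salt_shaker's own z axis and vertical below 0.12 rad and height (world z) of salt_shaker between -0.006 and 0.006 m and linear speed of salt_shaker below 0.03 m/s and distance of each of mug_coffee, tea_glass, curl_bowl from where it was at the start of the episode below 0.03 m and angle between each of mug_coffee, tea_glass, curl_bowl's own z axis and vertical below 0.2 rad); the arm keeps its last pose, push and grip.
It fails at once if the lever is swung towards closed (under 0.45 rad) while the pointer is more than 12 mm off the mark (value of joint cam_lever below 0.45 rad and (x of pointer in the frame of length_mark above 0.012 m or x of pointer in the frame of length_mark below -0.012 m)).
It fails at once if the leg is run into the salt shaker (contact force between leg and salt_shaker above 0.5 N).
It fails at once if the salt shaker is knocked over (angle between salt_shaker's own z axis and vertical above 0.7 rad).
It fails at once if the mug, the tea glass or the bowl is pushed away or tipped (distance of any of mug_coffee, tea_glass, curl_bowl from where it was at the start of the episode above 0.03 m or angle between any of mug_coffee, tea_glass, curl_bowl's own z axis and vertical above 0.35 rad).
It also fails if it takes over 61 s, if anything falls off the work surface, if the arm or the gripper's body presses on something with over 40 N, if the wrist force passes 120 N, or if a joint passes its speed limit or range.

## Working session

There is one attempt and no reset: what is moved stays moved. The work goes in short steps, Python scripts to look and compute and a shell command to move; the robot and the scene stay as the last step left them, time stands still between calls to the robot, and variables do not carry over. Pictures are saved under pics/ and viewed, at most 10 in all, crops included, and the job is handed in when it is done.

```bash
mkdir -p pics; cat > h.py <<'E'
import numpy as np, cv2
from rig import ctrl, imaging, order
def snap(n, save=None):
    s=imaging.snapshot(n)
    if save: cv2.imwrite('pics/'+save, s['img'][:,:,::-1])
    return s
def ray(s,u,v):
    f=s['img'].shape[0]/2/np.tan(np.radians(s['vfov'])/2); T=np.array(s['extrinsics'])
    d=T[:3,:3].T@np.array([(u-s['cx'])/f,(v-s['cy'])/f,1]); return -T[:3,:3].T@T[:3,3], d
def plane(s,u,v,z):
    o,d=ray(s,u,v); return o+d*(z-o[2])/d[2]
def proj(s,p):
    f=s['img'].shape[0]/2/np.tan(np.radians(s['vfov'])/2); c=(np.array(s['extrinsics'])@np.append(p,1))[:3]
    return np.array([s['cx'],s['cy']])+f*c[:2]/c[2]
E
python3 - <<'E'
from h import *
np.set_printoptions(precision=3,suppress=True)
for n in('top','side'):
    s=snap(n,n+'0.png'); o,_=ray(s,0,0); print(n,s['vfov'],s['cx'],s['cy'],o,[k for k in s])
t=ctrl.sense(); print(t['time'],t['eef_pos'],t['tool_rot'],t['grip_width'])
E
```

```text
top 53.04462781570693 258.879269041153 190.28123262547675 [0.51  0.035 1.187] ['img', 'vfov', 'cx', 'cy', 'extrinsics']
side 48.22017815493334 260.9003137227553 199.46175082166326 [0.702 0.604 0.862] ['img', 'vfov', 'cx', 'cy', 'extrinsics']
0.1 [0.253 0.571 0.244] [[-0.914  0.405 -0.001]
 [ 0.405  0.914 -0.001]
 [ 0.    -0.001 -1.   ]] 0.9997343330785372
```

View pics/top0.png

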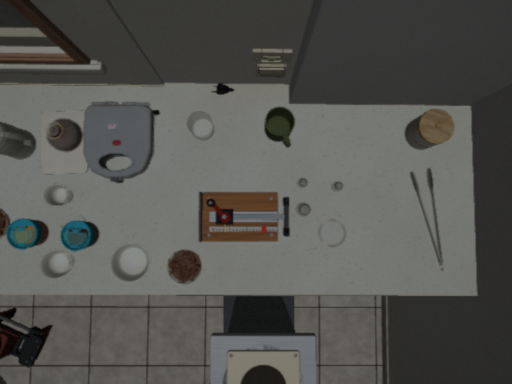

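View pics/side0.png

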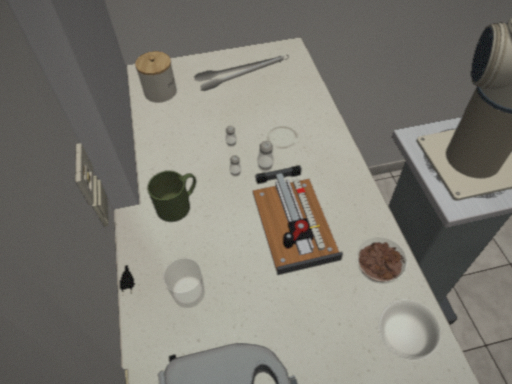

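The top view has the stand at about (240,217) with its +x to image right (world −y), the black foot at (286,217), the tall shaker at (304,209) and two small ones at (303,182) and (338,186). The red mark is near (264,229) and the knob near (211,203). I'll enlarge both views to measure.

```bash
python3 - <<'E'
from h import *
a=cv2.imread('pics/top0.png')[170:260,190:350]; b=cv2.imread('pics/side0.png')[120:275,220:350]
cv2.imwrite('pics/c1.png',cv2.resize(a,None,fx=5,fy=5,interpolation=cv2.INTER_CUBIC))
cv2.imwrite('pics/c2.png',cv2.resize(b,None,fx=3.8,fy=3.8,interpolation=cv2.INTER_CUBIC))
E
```

```text
(no output)
```

View pics/c1.png

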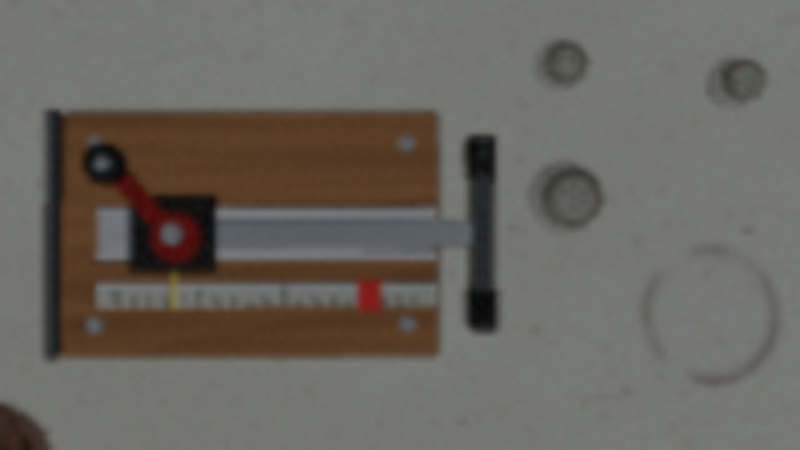

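View pics/c2.png

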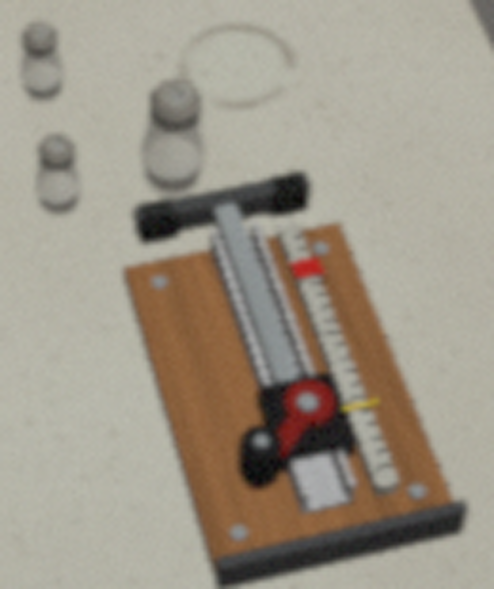

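```bash
python3 - <<'E'
from h import *
np.set_printoptions(precision=4,suppress=True)
t=snap('top'); s=snap('side')
T=lambda U,V,z: plane(t,(U+.5)/5-.5+190,(V+.5)/5-.5+170,z)
S=lambda U,V,z: plane(s,(U+.5)/3.8-.5+220,(V+.5)/3.8-.5+120,z)
for n,a,b,z in [('knob',(102,162),(261,441),.0895),('pivot',(172,234),(307,402),.056),('pointer',(174,305),(378,402),.038),('mark',(369,296),(307,268),.026),
 ('shaker',(572,196),(176,95),.09),('smallA',(565,63),(40,35),.07),('smallB',(742,80),(57,148),.07),('foot',(481,232),(224,206),.032),('foot+y',(481,137),(140,218),.032),('foot-y',(481,328),(303,185),.032),
 ('ring0',(710,313),(238,65),0.0),('ring89',(710,313),(238,65),.089),('boardFL',(62,112),(212,557),.012),('boardNL',(62,356),(455,505),.012),('boardFR',(437,112),(126,267),.012),('boardNR',(437,356),(341,225),.012)]:
    print(n,T(*a,z),S(*b,z))
# other objects, extents
for n,c in [('mug',(280,124)),('glassL',(202,125)),('bowl',(184,266))]: print(n,plane(t,*c,.08))
print('ring ext',T(643,313,.0),T(777,313,.0),T(643,313,.089),T(777,313,.089))
E
```

```text
knob [0.5467 0.1542 0.0895] [0.5475 0.1571 0.0895]
pivot [0.5059 0.1164 0.056 ] [0.5074 0.1187 0.056 ]
pointer [0.4638 0.116  0.038 ] [0.462  0.1183 0.038 ]
mark [ 0.4693 -0.0001  0.026 ] [0.4706 0.0024 0.026 ]
shaker [ 0.5289 -0.1139  0.09  ] [ 0.5295 -0.1077  0.09  ]
smallA [ 0.6069 -0.1127  0.07  ] [ 0.6016 -0.2042  0.07  ]
smallB [ 0.5976 -0.2163  0.07  ] [ 0.6111 -0.1     0.07  ]
foot [ 0.5081 -0.067   0.032 ] [ 0.5103 -0.0562  0.032 ]
foot+y [ 0.5651 -0.0669  0.032 ] [ 0.5663 -0.0601  0.032 ]
foot-y [ 0.4508 -0.067   0.032 ] [ 0.4547 -0.0605  0.032 ]
ring0 [ 0.459  -0.2111  0.    ] [ 0.4581 -0.2084 -0.    ]
ring89 [ 0.4628 -0.1927  0.089 ] [ 0.4833 -0.1245  0.089 ]
boardFL [0.5797 0.1874 0.012 ] [0.5809 0.1808 0.012 ]
boardNL [0.4317 0.1852 0.012 ] [0.4331 0.1829 0.012 ]
boardFR [ 0.5812 -0.0417  0.012 ] [ 0.5815 -0.038   0.012 ]
boardNR [ 0.4327 -0.042   0.012 ] [ 0.4343 -0.0367  0.012 ]
mug [ 0.776  -0.0455  0.08  ]
glassL [0.7708 0.1815 0.08  ]
bowl [0.365  0.2264 0.08  ]
ring ext [ 0.4588 -0.1697  0.    ] [ 0.4592 -0.2526  0.    ] [ 0.4626 -0.1544  0.089 ] [ 0.463  -0.2311  0.089 ]
```

Both views agree on every point to within about 10 mm:
- **Stand:** about 0.4° off world −y.
- **Lever and pull:** the knob–pivot offset gives a lever angle of about 0.84, and the pull is about 116 mm.
- **Shaker:** at (0.529, −0.112).
- **Ring:** flat at z=0, so it is only a mark on the worktop. The tea glass must be the one at (0.77, 0.18).

I'm moving towards the shaker now, with the jaws turned to close along world x.

```bash
R="-1 -0.96 0.1 0 0 0.367 0.68"; python3 -m inch '-1 -0.96 0.1 0 0 0.367 0.68;-1 -0.96 0.1 0 0 0.367 0.68;-1 -0.96 0.1 0 0 0.367 0.68;-1 -0.96 0.1 0 0 0.367 0.68;-1 -0.96 0.1 0 0 0.367 0.68;-1 -0.96 0.1 0 0 0.367 0.68;-1 -0.96 0.1 0 0 0.367 0.68;-1 -0.96 0.1 0 0 0.367 0.68;-1 -0.96 0.1 0 0 0.367 0.68;-1 -0.96 0.1 0 0 0.367 0.68'
python3 -c "
from h import *
np.set_printoptions(precision=4,suppress=True)
t=ctrl.sense();print(t['time'],t['eef_pos'],t['tool_rot']); print(np.array(t['tool_rot']).T@(np.array([.529,-.111,.17])-t['eef_pos'])/.25)"
```

```text
time: 1.03
eef_pos: [0.3851, 0.2477, 0.2194]
tool_rot: [[0.009, 1.0, -0.001], [1.0, -0.009, -0.001], [-0.001, -0.001, -1.0]]
wrist_force: [0.2, 0.9, 0.0]
grip_width: 0.682
grasp_force: 0.0
1.0333 [0.3851 0.2477 0.2194] [[ 0.0094  1.     -0.0006]
 [ 1.     -0.0094 -0.001 ]
 [-0.001  -0.0006 -1.    ]]
[-1.4292  0.5894  0.1987]
```

```bash
python3 -m inch '-0.9 0.5 0.1 0 0 0 0.68;-0.9 0.5 0.1 0 0 0 0.68;-0.9 0.5 0.1 0 0 0 0.68;-0.9 0.5 0.1 0 0 0 0.68;-0.9 0.5 0.1 0 0 0 0.68;-0.9 0.5 0.1 0 0 0 0.68;-0.9 0.5 0.1 0 0 0 0.68' >/dev/null; python3 -m inch '-0.53 0.09 0.1 0 0 0 0.68;-0.53 0.09 0.1 0 0 0 0.68;-0.53 0.09 0.1 0 0 0 0.68;-0.53 0.09 0.1 0 0 0 0.68;-0.53 0.09 0.1 0 0 0 0.68;-0.53 0.09 0.1 0 0 0 0.68;-0.53 0.09 0.1 0 0 0 0.68'
cat > off.py <<'E'
from h import *; import sys
np.set_printoptions(precision=4,suppress=True)
t=ctrl.sense(); print(t['time'],t['eef_pos'],np.array(t['tool_rot'])[:2,:2].ravel(), 'units', np.array(t['tool_rot']).T@(np.array([float(a) for a in sys.argv[1:4]])-t['eef_pos'])/.25)
E
python3 off.py .529 -.111 .053
python3 -c "
from h import *
t=snap('top','t2.png');s=snap('side','s2.png')
a=cv2.resize(t['img'][150:270,220:380,::-1],None,fx=2.4,fy=2.4);b=cv2.resize(s['img'][60:260,190:350,::-1],None,fx=2.4,fy=2.4)
o=np.zeros((480,780,3),np.uint8);o[:a.shape[0],:a.shape[1]]=a;o[:b.shape[0],390:390+b.shape[1]]=b;cv2.imwrite('pics/v2.png',o)"
```

```text
time: 2.2
eef_pos: [0.5319, -0.1052, 0.1697]
tool_rot: [[-0.002, 1.0, -0.001], [1.0, 0.002, 0.0], [0.0, -0.001, -1.0]]
wrist_force: [-0.6, 0.5, -0.6]
grip_width: 0.675
grasp_force: 0.0
2.2 [ 0.5319 -0.1052  0.1697] [-0.0016  1.      1.      0.0016] units [-0.0234 -0.0115  0.467 ]
```

View pics/v2.png

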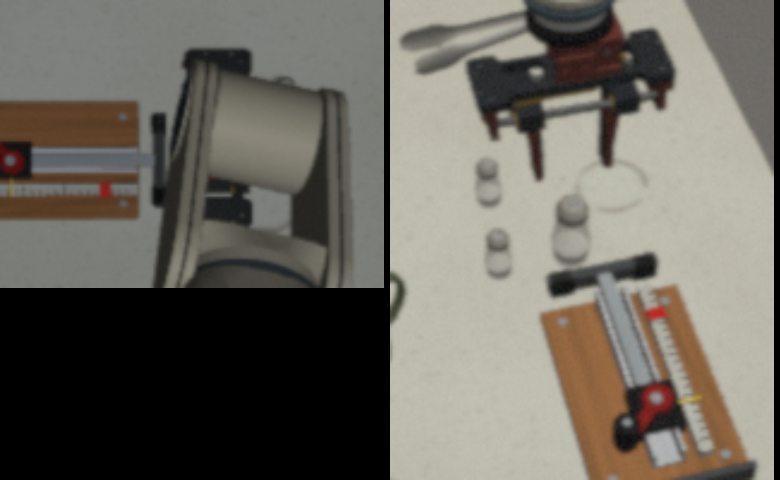

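The jaws straddle the shaker, with the tips at (540,178) and (608,164) in the combined picture. I'm descending and gripping gently, with one row to correct y first.

```bash
python3 -m inch '-0.02 -0.01 0 0 0 0 0.68;-0.02 -0.01 0.1 0 0 0 0.68;-0.02 -0.01 0.2 0 0 0 0.68;-0.02 -0.01 0.3 0 0 0 0.68;-0.02 -0.01 0.4 0 0 0 0.68;-0.02 -0.01 0.46 0 0 0 0.68;-0.02 -0.01 0.46 0 0 0 0.68;-0.02 -0.01 0.46 0 0 0 0.68' >/dev/null; python3 off.py .529 -.111 .053; python3 -m inch '0 0 0 0 0 0 0.3;0 0 0 0 0 0 0.3;0 0 0 0 0 0 0.3;0 0 0 0 0 0 0.3;0 0 0 0 0 0 0.3;0 0 0 0 0 0 0.3;0 0 0 0 0 0 0.3;0 0 0 0 0 0 0.3' 12; python3 off.py .529 -.111 .053
```

```text
2.9667 [ 0.5293 -0.111   0.0544] [-0.0019  1.      1.      0.0019] units [-0.0001 -0.0014  0.0057]
time: 3.63
eef_pos: [0.5304, -0.1117, 0.0558]
tool_rot: [[-0.001, 1.0, 0.002], [1.0, 0.001, -0.0], [-0.0, 0.002, -1.0]]
wrist_force: [-2.1, 0.4, 7.7]
grip_width: 0.461
grasp_force: 12.4
3.6333 [ 0.5304 -0.1117  0.0558] [-0.001  1.     1.     0.001] units [ 0.0027 -0.0057  0.0111]
```

Gripped, 40.6 mm across. I'll lift, carry to (0.395, −0.12) and lower.

```bash
python3 -m inch '0 0 -0.1 0 0 0 0.3;0 0 -0.2 0 0 0 0.3;-0.01 -0.05 -0.25 0 0 0 0.3;-0.02 -0.15 -0.25 0 0 0 0.3;-0.03 -0.27 -0.25 0 0 0 0.3;-0.03 -0.39 -0.25 0 0 0 0.3;-0.03 -0.49 -0.25 0 0 0 0.3;-0.03 -0.54 -0.25 0 0 0 0.3;-0.03 -0.54 -0.25 0 0 0 0.3;-0.03 -0.54 -0.25 0 0 0 0.3'; python3 off.py .395 -.119 .0565; python3 -c "
from h import *
s=snap('side');cv2.imwrite('pics/v3.png',cv2.resize(s['img'][60:300,190:450,::-1],None,fx=2,fy=2))"
```

```text
time: 4.47
eef_pos: [0.3959, -0.1195, 0.1176]
tool_rot: [[-0.0, 1.0, 0.002], [1.0, 0.0, -0.001], [-0.001, 0.002, -1.0]]
wrist_force: [0.9, -0.3, 0.1]
grip_width: 0.457
grasp_force: 11.8
4.4667 [ 0.3959 -0.1195  0.1176] [-0.0004  1.      1.      0.0004] units [ 0.0023 -0.004   0.2446]
```

View pics/v3.png

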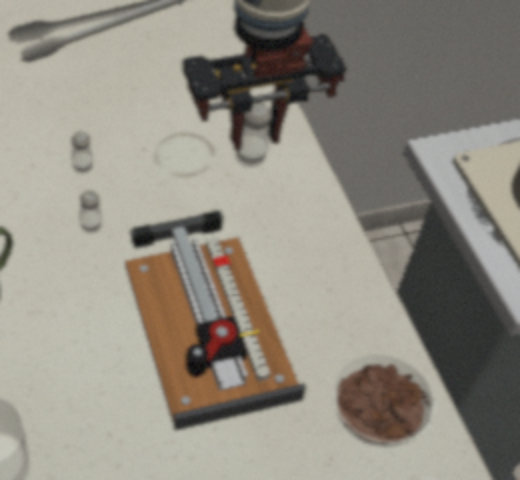

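The shaker is held upright in the jaws at (255,145), clear of the stand. Lowering and releasing.

```bash
python3 -m inch '0 0 0.08 0 0 0 0.3;0 0 0.16 0 0 0 0.3;0 0 0.2 0 0 0 0.3;0 0 0.225 0 0 0 0.3;0 0 0.235 0 0 0 0.3;0 0 0.24 0 0 0 0.3;0 0 0.245 0 0 0 0.3;0 0 0.245 0 0 0 0.3;0 0 0.245 0 0 0 0.3'
```

```text
time: 5.27
eef_pos: [0.3953, -0.1193, 0.0564]
tool_rot: [[-0.001, 1.0, 0.001], [1.0, 0.001, -0.0], [-0.0, 0.001, -1.0]]
wrist_force: [0.1, 0.1, -1.0]
grip_width: 0.463
grasp_force: 11.8
```

```bash
python3 -m inch '0 0 0.005 0 0 0 0.3;0 0 0.007 0 0 0 0.3;0 0 0.007 0 0 0 0.3'; python3 -m inch '0 0 0 0 0 0 0.68;0 0 0 0 0 0 0.68;0 0 0 0 0 0 0.68;0 0 0 0 0 0 0.68;0 0 -0.1 0 0 0 0.68;0 0 -0.2 0 0 0 0.68;0 0 -0.35 0 0 0 0.68;0 0 -0.5 0 0 0 0.68;0 0 -0.5 0 0 0 0.68'; python3 off.py .547 .155 .15
```

```text
time: 5.52
eef_pos: [0.3953, -0.1193, 0.0554]
tool_rot: [[-0.001, 1.0, 0.001], [1.0, 0.001, -0.001], [-0.001, 0.001, -1.0]]
wrist_force: [-2.8, 0.6, 16.4]
grip_width: 0.458
grasp_force: 13.1
time: 6.27
eef_pos: [0.3981, -0.1203, 0.1846]
tool_rot: [[-0.001, 1.0, 0.01], [1.0, 0.001, -0.003], [-0.003, 0.01, -1.0]]
wrist_force: [1.3, -0.8, -0.5]
grip_width: 0.679
grasp_force: 0.0
6.2667 [ 0.3981 -0.1203  0.1846] [-0.001  1.     1.     0.001] units [1.1008 0.5953 0.1408]
```

```bash
python3 -m inch '0.9 0.59 0 0 0 -0.35 0.68;0.9 0.59 0 0 0 -0.35 0.68;0.9 0.59 0 0 0 -0.35 0.68;0.9 0.59 0 0 0 -0.35 0.68;0.9 0.59 0 0 0 -0.35 0.68;0.9 0.59 0 0 0 -0.35 0.68;0.9 0.59 0 0 0 -0.35 0.68;0.9 0.59 0 0 0 -0.35 0.68;0.9 0.59 0 0 0 -0.35 0.68;0.9 0.59 0 0 0 -0.35 0.68' >/dev/null; python3 off.py .547 .155 .15;python3 -c "
from h import *
t=snap('top');s=snap('side')
a=cv2.resize(t['img'][150:310,220:380,::-1],None,fx=2.4,fy=2.4);b=cv2.resize(s['img'][60:300,190:350,::-1],None,fx=2.4,fy=2.4)
o=np.zeros((576,780,3),np.uint8);o[:a.shape[0],:a.shape[1]]=a;o[:b.shape[0],390:390+b.shape[1]]=b;cv2.imwrite('pics/v4.png',o)"
```

```text
7.1 [0.5418 0.1065 0.1782] [-0.8935  0.449   0.449   0.8935] units [0.0683 0.1827 0.1128]
```

View pics/v4.png

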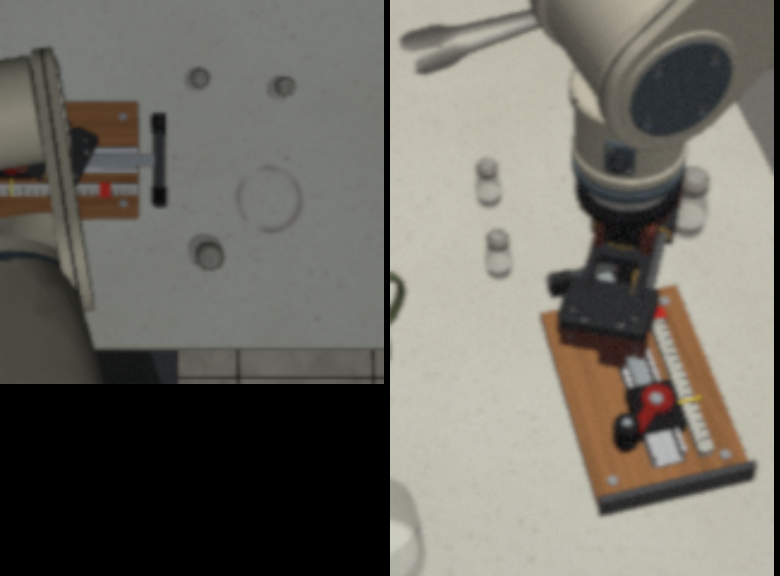

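The shaker stands upright at (208,252) in the top part, well off the foot's path. I'll finish the turn and move over the knob.

```bash
python3 -m inch '0.068 0.183 0 0 0 -0.15 0.68;0.068 0.183 0 0 0 -0.15 0.68;0.068 0.183 0 0 0 -0.15 0.68;0.068 0.183 0 0 0 -0.15 0.68;0.068 0.183 0 0 0 -0.15 0.68;0.068 0.183 0 0 0 -0.15 0.68' >/dev/null; python3 off.py .547 .155 .083
```

```text
7.7 [0.5475 0.1541 0.1791] [-1.      0.0045  0.0045  1.    ] units [0.002  0.0034 0.3843]
```

```bash
python3 -m inch '0 0 0.12 0 0 0 0.68;0 0 0.22 0 0 0 0.68;0 0 0.32 0 0 0 0.68;0 0 0.38 0 0 0 0.68;0 0 0.38 0 0 0 0.68;0 0 0.38 0 0 0 0.68' >/dev/null; python3 off.py .547 .155 .083; python3 -m inch '0 0 0 0 0 0 0;0 0 0 0 0 0 0;0 0 0 0 0 0 0;0 0 0 0 0 0 0;0 0 0 0 0 0 0;0 0 0 0 0 0 0;0 0 0 0 0 0 0;0 0 0 0 0 0 0;0 0 0 0 0 0 0' 35; python3 off.py .547 .155 .083
cat > col.py <<'E'
from h import *; import sys
z={'t':('top',),'s':('side',)}
for n in('top','side'):
    s=snap(n); h=cv2.cvtColor(s['img'],cv2.COLOR_RGB2HSV)
    for nm,lo,hi,hh in [('red',(0,150,60),(6,255,255),.026),('red2',(174,150,60),(180,255,255),.026),('yel',(22,110,70),(35,255,255),.038)]:
        m=cv2.inRange(h,np.array(lo),np.array(hi)); k,_,st,c=cv2.connectedComponentsWithStats(m)
        for i in range(1,k):
            p=plane(s,*c[i],hh)
            if st[i,4]>=3 and .42<p[0]<.6 and -.06<p[1]<.2: print(n,nm,st[i],c[i].round(1),p.round(4))
E
python3 col.py
```

```text
8.2 [0.5472 0.154  0.0837] [-1.      0.0024  0.0024  1.    ] units [0.0009 0.0039 0.0027]
time: 8.95
eef_pos: [0.548, 0.1549, 0.0846]
tool_rot: [[-1.0, -0.001, 0.001], [-0.001, 1.0, 0.001], [-0.001, 0.001, -1.0]]
wrist_force: [-1.3, 3.0, 3.2]
grip_width: 0.27
grasp_force: 35.0
8.95 [0.548  0.1549 0.0846] [-1.    -0.001 -0.001  1.   ] units [0.004  0.0004 0.0062]
top red [262 226   4   7  26] [263.5 228.8] [ 4.694e-01 -4.000e-04  2.600e-02]
side yel [312 225   7   2   9] [315.3 225.7] [0.4705 0.1168 0.038 ]
```

The knob is held, 23.8 mm across. The leg needs 116 mm of pull, and I'll check it against colour centroids afterwards.

```bash
python3 -m inch '0 -0.03 0 0 0 0 0;0 -0.08 0 0 0 0 0;0 -0.14 0 0 0 0 0;0 -0.2 0 0 0 0 0;0 -0.26 0 0 0 0 0;0 -0.32 0 0 0 0 0;0 -0.38 0 0 0 0 0;0 -0.43 0 0 0 0 0;0 -0.46 0 0 0 0 0;0 -0.46 0 0 0 0 0'; python3 off.py .548 .039 .0846; python3 col.py;  python3 -c "
from h import *
t=snap('top');s=snap('side')
a=cv2.resize(t['img'][180:260,190:290,::-1],None,fx=3.9,fy=3.9);b=cv2.resize(s['img'][150:280,220:340,::-1],None,fx=3.2,fy=3.2)
o=np.zeros((420,790,3),np.uint8);o[:a.shape[0],:a.shape[1]]=a;o[:b.shape[0],395:395+b.shape[1]]=b;cv2.imwrite('pics/v5.png',o)"
```

```text
time: 9.88
eef_pos: [0.5494, 0.0384, 0.0847]
tool_rot: [[-1.0, 0.001, 0.003], [0.001, 1.0, 0.0], [-0.003, 0.0, -1.0]]
wrist_force: [4.8, 3.5, 2.9]
grip_width: 0.264
grasp_force: 35.0
9.8833 [0.5494 0.0384 0.0847] [-1.      0.0005  0.0005  1.    ] units [0.0056 0.0025 0.0004]
top red [260 218   9   4  25] [264.3 219.6] [ 0.497  -0.0028  0.026 ]
side red [299 189   6   3  16] [301.5 190. ] [0.4679 0.0026 0.026 ]
```

View pics/v5.png

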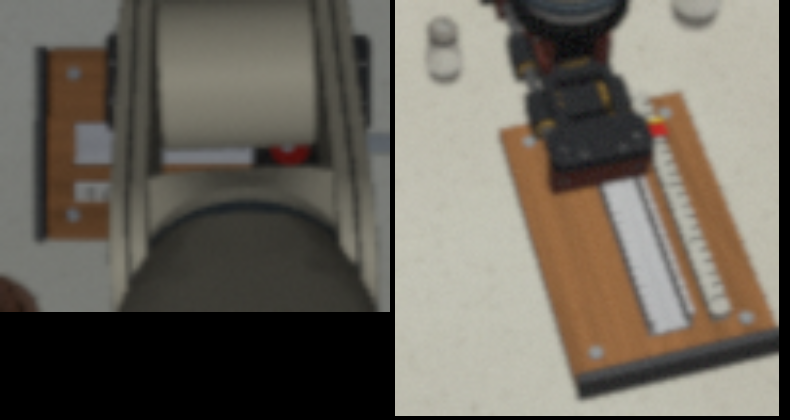

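In the side part the yellow pointer at (657,120) sits just above the red clip at (658,129). That is roughly where parallax should put it, so I'll calculate it.

```bash
python3 - <<'E'
from h import *
s=snap('side'); im=s['img']; h=cv2.cvtColor(im,cv2.COLOR_RGB2HSV)
for r in range(183,195): print(r,[tuple(int(x) for x in h[r,c,:2]) for c in range(296,306)])
for y in (-.007,0,.007): print(y,proj(s,[.466,y+.0025,.038]),proj(s,[.470,y+.0025,.026]))
E
```

```text
183 [(25, 16), (30, 15), (25, 18), (21, 25), (14, 56), (14, 107), (13, 107), (13, 86), (12, 77), (13, 99)]
184 [(27, 14), (33, 17), (27, 15), (23, 20), (15, 49), (14, 86), (13, 62), (19, 28), (21, 12), (18, 41)]
185 [(30, 14), (23, 16), (36, 17), (23, 21), (19, 50), (14, 74), (15, 56), (23, 16), (60, 5), (18, 18)]
186 [(50, 10), (24, 13), (23, 23), (26, 37), (23, 59), (22, 91), (20, 106), (22, 76), (19, 43), (13, 52)]
187 [(120, 20), (10, 12), (23, 55), (24, 92), (24, 120), (24, 152), (22, 168), (20, 152), (16, 124), (13, 114)]
188 [(105, 20), (45, 10), (19, 94), (18, 148), (17, 168), (15, 191), (14, 197), (11, 185), (11, 163), (13, 148)]
189 [(116, 38), (30, 5), (4, 96), (6, 164), (5, 197), (4, 209), (3, 208), (3, 199), (7, 174), (11, 150)]
190 [(100, 16), (110, 16), (2, 72), (0, 153), (1, 187), (1, 207), (1, 207), (2, 200), (5, 187), (10, 162)]
191 [(60, 14), (130, 16), (168, 26), (179, 123), (1, 184), (0, 188), (1, 189), (0, 183), (4, 189), (8, 166)]
192 [(75, 9), (160, 16), (60, 5), (0, 69), (2, 139), (3, 118), (3, 107), (3, 105), (5, 125), (10, 144)]
193 [(120, 17), (90, 15), (120, 11), (0, 5), (8, 42), (12, 35), (13, 32), (14, 33), (11, 59), (11, 117)]
194 [(120, 10), (113, 20), (108, 24), (120, 9), (40, 9), (30, 12), (27, 16), (23, 17), (15, 51), (13, 106)]
-0.007 [301.68341779 184.61021464] [299.83031833 187.94841103]
0 [302.52306989 186.80624522] [300.65551256 190.13810296]
0.007 [303.36926199 189.01938054] [301.48707784 192.34470075]
```

The yellow peak is at row 187 and 186.8 is predicted, so the pointer is within about 1 mm of the mark. I'll pause, then swing the knob on its 55 mm arc about the fixed pivot at about (0.507, 0.002).

```bash
python3 -m inch '0 0 0 0 0 0 0;0 0 0 0 0 0 0;0 0 0 0 0 0 0;0 0 0 0 0 0 0;0.024 0.023 0 0 0 0 0;0.05 0.042 0 0 0 0 0;0.05 0.042 0 0 0 0 0' | head -2;  python3 off.py .5368 .049 .0846; python3 -m inch '0.013 0.008 0 0 0 0 0;0.03 0.016 0 0 0 0 0;0.045 0.021 0 0 0 0 0;0.061 0.026 0 0 0 0 0;0.075 0.029 0 0 0 0 0;0.089 0.031 0 0 0 0 0;0.1 0.032 0 0 0 0 0;0.108 0.033 0 0 0 0 0;0.108 0.033 0 0 0 0 0;0.108 0.033 0 0 0 0 0'; python3 off.py .509 .057 .0846; python3 - <<'E'
from h import *
s=snap('side'); im=s['img']; h=cv2.cvtColor(im,cv2.COLOR_RGB2HSV)
for r in range(183,195): print(r,[tuple(int(x) for x in h[r,c,:2]) for c in range(296,306)])
t=snap('top')
a=cv2.resize(t['img'][180:260,190:290,::-1],None,fx=3.9,fy=3.9);b=cv2.resize(s['img'][150:280,220:340,::-1],None,fx=3.2,fy=3.2)
o=np.zeros((420,790,3),np.uint8);o[:a.shape[0],:a.shape[1]]=a;o[:b.shape[0],395:395+b.shape[1]]=b;cv2.imwrite('pics/v6.png',o)
E
```

```text
time: 10.72
eef_pos: [0.5367, 0.0511, 0.0847]
10.7167 [0.5367 0.0511 0.0847] [-1.     -0.0014 -0.0013  1.    ] units [-0.0004 -0.0082  0.0006]
time: 11.55
eef_pos: [0.5089, 0.0586, 0.0846]
tool_rot: [[-1.0, -0.001, 0.002], [-0.001, 1.0, 0.0], [-0.002, 0.0, -1.0]]
wrist_force: [1.6, 4.8, 4.7]
grip_width: 0.27
grasp_force: 35.0
11.55 [0.5089 0.0586 0.0846] [-1.     -0.0011 -0.0011  1.    ] units [-0.0002 -0.0065 -0.0002]
183 [(150, 6), (90, 16), (100, 17), (113, 22), (105, 21), (90, 12), (120, 10), (111, 34), (60, 5), (16, 81)]
184 [(105, 12), (120, 27), (90, 16), (113, 20), (98, 23), (90, 16), (120, 15), (120, 22), (30, 6), (16, 68)]
185 [(110, 17), (120, 5), (75, 11), (108, 26), (120, 22), (100, 30), (105, 11), (100, 29), (128, 21), (0, 14)]
186 [(160, 17), (75, 23), (83, 22), (126, 27), (126, 27), (120, 11), (90, 23), (113, 23), (105, 12), (0, 17)]
187 [(100, 17), (113, 24), (108, 27), (132, 27), (114, 27), (108, 30), (95, 33), (83, 26), (150, 13), (105, 27)]
188 [(150, 12), (110, 21), (90, 7), (60, 13), (0, 0), (110, 19), (140, 23), (30, 31), (120, 33), (138, 46)]
189 [(126, 36), (100, 21), (95, 48), (103, 106), (135, 18), (90, 30), (77, 51), (150, 8), (60, 27), (96, 38)]
190 [(125, 40), (80, 25), (80, 53), (68, 32), (98, 31), (162, 38), (120, 7), (120, 12), (90, 26), (60, 7)]
191 [(0, 6), (90, 12), (98, 28), (135, 39), (105, 13), (120, 6), (100, 17), (105, 12), (113, 23), (105, 34)]
192 [(128, 23), (113, 24), (105, 11), (120, 12), (107, 37), (140, 17), (98, 22), (120, 13), (96, 27), (126, 27)]
193 [(50, 16), (100, 33), (102, 26), (102, 26), (140, 16), (102, 27), (120, 10), (105, 22), (60, 5), (98, 23)]
194 [(120, 16), (102, 27), (90, 16), (120, 10), (90, 20), (90, 12), (150, 5), (105, 20), (110, 18), (80, 16)]
```

View pics/v6.png

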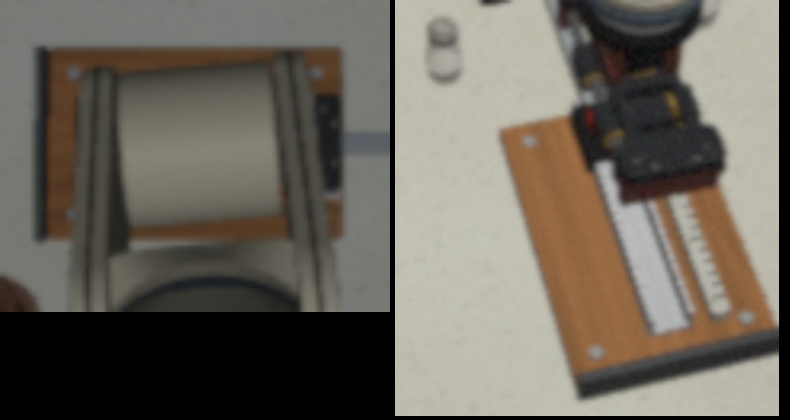

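The gripper hides the pointer, so I'll use the foot's displacement in both cameras, and the red hub in the side view, to check the leg's position.

```bash
python3 - <<'E'
from h import *
s=snap('side'); t=snap('top'); t0=cv2.imread('pics/top0.png'); t1=t['img'][:,:,::-1]
# foot: dark profile along image row band, sub-pixel centroid against the worktop
for nm,im,u0 in(('before',t0,(278,296)),('after',t1,(316,334))):
  for b in((200,208),(212,222),(228,234)):
    g=im[b[0]:b[1],u0[0]:u0[1]].mean(2).mean(0); w=np.clip(np.median(np.r_[g[:3],g[-3:]])-8-g,0,None); u=(w*np.arange(*u0)).sum()/w.sum()
    print(nm,b,g.round().astype(int),u.round(2),plane(t,u,(b[0]+b[1]-1)/2,.032).round(4))
h=cv2.cvtColor(s['img'],cv2.COLOR_RGB2HSV); m=((h[...,0]<6)|(h[...,0]>174))&(h[...,1]>140)
ys,xs=np.where(m[150:230,250:340]); print('red side',[(x+250,y+150) for x,y in zip(xs,ys)])
cv2.imwrite('pics/s7.png',s['img'][:,:,::-1])
for y in(-.005,0,.005): print(proj(s,[.507,y+.0025,.06]))
E
```

```text
before (200, 208) [103 117 118 117 100  62  29  26  28  27  41  93 115 117 117 116 116 116] 285.59 [ 0.5456 -0.0663  0.032 ]
before (212, 222) [ 98 104 105 105 104  89  60  41  39  42  64 100 115 115 114 115 115 116] 285.75 [ 0.5066 -0.0668  0.032 ]
before (228, 234) [106 118 120 117 100  61  21  14  13  14  25  72 105 117 118 118 118 118] 285.83 [ 0.4648 -0.0671  0.032 ]
after (200, 208) [119 120 119 109  75  31  19  22  24  28  55 101 119 120 120 121 120 120] 323.17 [ 0.5462 -0.1796  0.032 ]
after (212, 222) [106 105 105 105 102  83  54  41  40  44  64 101 116 117 116 115 115 115] 323.72 [ 0.5072 -0.1811  0.032 ]
after (228, 234) [120 116 105  96  67  26  11  16  17  17  28  74 108 119 120 121 121 121] 323.31 [ 0.4653 -0.1796  0.032 ]
red side [(np.int64(288), np.int64(167)), (np.int64(280), np.int64(184)), (np.int64(281), np.int64(184)), (np.int64(280), np.int64(185)), (np.int64(281), np.int64(185)), (np.int64(279), np.int64(186)), (np.int64(280), np.int64(186)), (np.int64(281), np.int64(186)), (np.int64(280), np.int64(187)), (np.int64(281), np.int64(187)), (np.int64(280), np.int64(188)), (np.int64(281), np.int64(188))]
[285.9590624  182.90961651]
[286.52776291 184.50870365]
[287.09969524 186.11687808]
```

The foot moved 113.3 mm, so the leg is about 2.7 mm short of the 116 mm, and the TCP arithmetic says 3 mm. I'll pull 2.75 mm more and check again.

```bash
python3 -m inch '0.002 -0.005 0 0 0 0 0;0.004 -0.011 0 0 0 0 0;0.004 -0.011 0 0 0 0 0;0.004 -0.011 0 0 0 0 0;0.004 -0.011 0 0 0 0 0;0.004 -0.011 0 0 0 0 0'; python3 - <<'E'
from h import *
t=snap('top'); t0=cv2.imread('pics/top0.png'); t1=t['img'][:,:,::-1]
for nm,im,u0 in(('before',t0,(278,296)),('after',t1,(316,334))):
  for b in((200,208),(212,222),(228,234)):
    g=im[b[0]:b[1],u0[0]:u0[1]].mean(2).mean(0); w=np.clip(np.median(np.r_[g[:3],g[-3:]])-8-g,0,None); u=(w*np.arange(*u0)).sum()/w.sum()
    print(nm,u.round(2),plane(t,u,(b[0]+b[1]-1)/2,.032).round(4))
E
sleep 0; python3 off.py .508 .0555 .0846
```

```text
time: 12.25
eef_pos: [0.5081, 0.0557, 0.0846]
tool_rot: [[-1.0, -0.001, 0.002], [-0.001, 1.0, 0.0], [-0.002, 0.0, -1.0]]
wrist_force: [3.5, 4.0, 4.7]
grip_width: 0.266
grasp_force: 35.0
before 285.59 [ 0.5456 -0.0663  0.032 ]
before 285.75 [ 0.5066 -0.0668  0.032 ]
before 285.83 [ 0.4648 -0.0671  0.032 ]
after 324.16 [ 0.5463 -0.1826  0.032 ]
after 324.65 [ 0.5072 -0.1839  0.032 ]
after 324.29 [ 0.4653 -0.1826  0.032 ]
12.3 [0.5081 0.0557 0.0845] [-1.     -0.0011 -0.0011  1.    ] units [ 0.0006 -0.0009 -0.0003]
```

The foot has now moved 116.3 mm, and the knob is at y 0.0557, as expected with the lever closed. Holding briefly, then handing in.

```bash
python3 -m inch '0 0 0 0 0 0 0;0 0 0 0 0 0 0;0 0 0 0 0 0 0;0 0 0 0 0 0 0;0 0 0 0 0 0 0;0 0 0 0 0 0 0' && python3 -c "
from h import *
print(order.finish_job())"
```

```text
time: 12.8
eef_pos: [0.5081, 0.0557, 0.0846]
tool_rot: [[-1.0, -0.001, 0.002], [-0.001, 1.0, 0.0], [-0.002, 0.0, -1.0]]
wrist_force: [2.6, 4.5, 6.1]
grip_width: 0.266
grasp_force: 35.0
the job is handed in; nothing more can be done
None
```

I handed the job in at 12.8 s, no verdict returned: the shaker was set upright clear of the leg, and the knob is still gripped at 35 N with the lever closed; the gripper hid the pointer at the end, so the mark (within about 1 mm) and lever angle come from the foot's travel and the tool position.

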